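# Tare the laboratory balance through its shuttered key well

### The job

Tare the balance: with a fingertip, push the orange tab to slide the green dust shutter all the way open, reach down into the well it covered and press the sunken red key fully down for about half a second, then push the tab back so that the shutter is fully shut again. Only push and press: do not pinch the tab, do not lift or shift the balance, and leave the dish on its pan and the vessels around it where they stand.

Things in the scene. Friction and masses are not known exactly. Their poses are not given: they have to be found in the camera images.
- balance: White bench balance, about 300 (x) by 240 (y) by 60 mm high, 4 kg, standing loose on the bench. Origin: centre of the footprint, at bench height; its x axis points from the control deck (front, -x side) to the steel weighing pan (130 mm across, centre 85 mm along +x, top 74 mm high), y to the left, z up. The deck is flat, 60 mm above the bench, and reaches from x = -130 mm to the pan, y = -120 to +120 mm.
- tare_well (a point): Centre of the mouth of the round key well, at deck height, 85 mm in front of (-x) and 35 mm right of (-y) the balance's origin, 60 mm above the bench. The well is 50 mm in diameter and 28 mm deep, hidden under the shutter when that is shut. In its middle, 20 mm below the mouth, lies the top of the red tare key.
- tare_key (a joint): Red round key, 26 mm in diameter, in the middle of the well. Value in m: 0 = up, 0.005 = fully down (its top then 25 mm below the mouth). A spring lifts it back; about 1.2 N starts it, 4 N bring it fully down.
- shutter (a joint): Green flat shutter over the well, 64 mm by 60 mm, its top 5 mm above the deck. Value in m: 0 = fully shut (centred on the well), 0.064 = fully open, slid along the balance's +y; it may start a little ajar. It slides with about 1.2 N of friction and stays where it is left; there is a stop at each end.
- shutter_tab (a point): Centre of the top edge of the orange tab on the middle of the shutter, 31 mm above the deck (91 mm above the bench). The tab stands up 26 mm from the shutter, is 40 mm long along the balance's x and 12 mm thick along y; it moves with the shutter and stands above the well's centre when shut.
- tab_right: The -y half of the orange tab (6 mm thick): push on its outer face, towards the balance's +y, to open. Origin: centre of its foot. Pinching the tab means force on both halves at once.
- tab_left: The +y half of the orange tab (6 mm thick): push on its outer face, towards the balance's -y, to shut. Origin: centre of its foot.
- dish: White ceramic dish standing on the weighing pan, 76 mm across, 26 mm high. Origin: centre of its underside.
- wash_bottle: White plastic bottle with red cap, 60 mm in diameter, 150 mm high, standing to the left or right of the balance. Origin: centre of its underside.
- amber_bottle: Amber glass bottle with blue cap, 64 mm in diameter, 130 mm high, standing to the left or right of the balance. Origin: centre of its underside.
- mortar: White ceramic mortar, 84 mm across, 55 mm high, standing to the left or right of the balance. Origin: centre of its underside.

How it is judged:
By the outcome, as a careful person would: the job done as asked, in the order asked, and still so for the second after the job is handed in, with the robot touching nothing.
It also fails if it takes over 54 s, if anything falls off the work surface, if the arm or the gripper's body presses on something with over 40 N, if the wrist force passes 120 N, or if a joint passes its speed limit or range.

### The arm

A 7-joint arm with a two-finger parallel gripper is mounted at the origin on the work surface. World frame = base frame: x ahead of the robot, y to its left, z up, the work surface at z = 0. Lengths are in m, angles in rad, forces in N, time in s.
With the tool pointing down it reaches from about 0.425 to 0.925 m from the base axis. Payload 6.8 kg.
Tool frame: the origin (TCP) lies midway between the tips of the shut fingers; the grasp point (between the pads) lies 19 mm behind it; z points along the fingers, y is the line along which they close (so a half turn about z gives the same grasp; the last joint's range is limited). The gripper opens to 85 mm and grips with 20 to 120 N. Pads are 22 mm wide; open, the fingers measure 114 mm over their backs; the gripper's body (76 mm by 85 mm) begins 54 mm behind the grasp point. The pads swing forward as they close: fully open they stand 13 mm farther back than shut.
Start: joints at [1.016, 0.477, 0.022, 1.555, -0.011, 1.109, -0.083], TCP at [0.292, -0.609, 0.206] pointing down, gripper open.
Joint ranges: [-2.96, 2.96], [-0.34, 2.1], [-1.41, 1.46], [0.24, 2.44], [-1.37, 4.51], [0.17, 1.92], [-2.96, 2.96]. Speed limits (rad/s): [2.39, 2.39, 3.14, 3.14, 3.14, 3.14, 3.14].

### API

Orientations are given as a rotation vector (axis times angle).
In Python, from bench import get_obs, grab_frame, camera_params, r gives the robot as it stands.
- The arm moves only by the shell command python3 -m jog 'ROWS' [FORCE]. ROWS is JSON, a list of rows, each an object of numbers: "rx", "ry", "rz": the turn, a rotation vector about the world's x, y, z scaled (see below); "x", "y", "z": the shift along the world's x, y, z scaled (see below); "jaw": the opening, from -1 (shut) to 1 (fully open). In form: [{"rx": .., "ry": .., "rz": .., "x": .., "y": .., "z": .., "jaw": ..}, ...]. A call has 1 to 8 rows; each row shifts and turns the commanded pose from where the row before left it; what a row does not reach is not made up. The controller multiplies each number of a shift by 60 mm and each number of a turn by 10 degrees. A row lasts 1/8 s, in which the tool goes at most 62.5 mm and 10.7 degrees, less where a joint would pass 70% of its speed; a pose out of reach is approached as far as the arm can. A call with a number of a shift or a turn outside -1 to 1 is refused whole. A call with a gripper value outside its range is refused whole. The fingers move at their own pace and stop on an object; FORCE is the grip in N (left out, the last holds). Time passes only in rows, so rows that do not move let the fingers close. It gives the time, the measured TCP pose, the force, the opening and the grip force at its end, in the units of the state.
- get_obs(): the state, without advancing time (a new reading comes with each control period).
- grab_frame(name): name is "scene" or "top" or "wrist"; returns the picture (384x512x3 uint8, red, green, blue); there is no depth.
- camera_params(name): a dict with "fx", "fy", "cx", "cy" (pixels), "k1" (the pictures are not rectified: a ray, as slopes to the right and down, at radius r is drawn at 1 + k1 r^2 times it, then the intrinsics apply), "R" (3x3) and "t" (3): a world point X has camera coordinates R X + t. Camera axes: x right, y down, z forward; pixel columns grow to the right and rows downward; lengths in m; the calibration is good to about 2 mm. A picture is of the moment at which its call begins: read the wrist's pose just before it. camera_params takes no time and is no camera call; for the wrist camera it gives the pose at the moment of the call.
- r.hand_in(): hands the job in; it is judged then, once.
The state is a dict: "clock": time; "joints": joint angles; "qvel": joint speeds; "tau": joint torques, N m; "tcp_pos": TCP position; "orientation": TCP orientation; "contact_force": force on the tool from outside, world axes, zero at the start; "moment": the same for the moment, N m; "grip_width": finger opening in m; "gripper_force": force on a finger pad.
Only numpy, scipy, OpenCV 4.12 (cv2) and the standard library are available. Lean on these libraries where they do the work, as an engineer would, in place of code of your own. Each camera call takes 0.05 s, during which the arm holds its last target. There are 200 camera calls.

## Working session

There is one attempt and no reset: what is moved stays moved. The work goes in short steps, Python scripts to look and compute and a shell command to move; the robot and the scene stay as the last step left them, time stands still between calls to the robot, and variables do not carry over. Pictures are saved under pics/ and viewed, at most 10 in all, crops included, and the job is handed in when it is done.

```bash
mkdir -p pics
python3 - <<'E'
from bench import *
import cv2,numpy as np
o=get_obs();print(o['clock'],o['tcp_pos'],o['orientation'],o['grip_width'])
a=grab_frame("scene");b=grab_frame("top")
cv2.imwrite("pics/a.png",cv2.cvtColor(a,cv2.COLOR_RGB2BGR));cv2.imwrite("pics/b.png",cv2.cvtColor(b,cv2.COLOR_RGB2BGR))
E
```

```text
0.0 [ 0.29137871 -0.6081621   0.20532572] [-3.06182785e+00 -6.95584920e-01  7.93290575e-04] 0.08558148047417845
```

View pics/b.png

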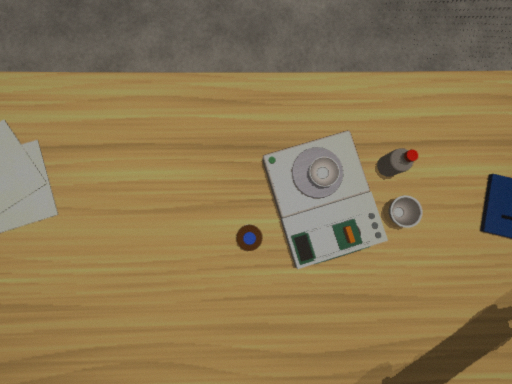

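View pics/a.png

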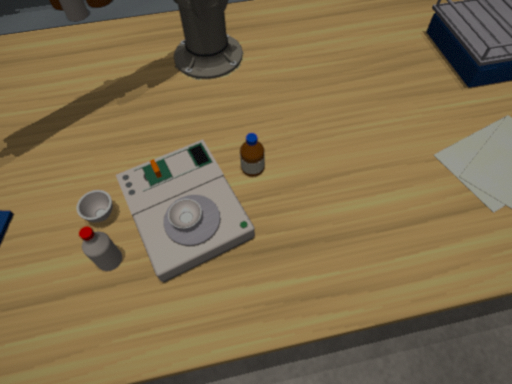

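The top view shows the deck facing the robot, with the orange tab at about (350,235), the pan at (319,173), and the balance turned about 15°. The amber bottle is at (250,238), the mortar at (404,211) and the wash bottle at (405,160).

```bash
cat > h.py <<'E'
from bench import *
import cv2,numpy as np
def ray(P,uv,z):
    x=(uv[0]-P['cx'])/P['fx'];y=(uv[1]-P['cy'])/P['fy'];a,b=x,y
    for _ in range(20):
        s=1+P['k1']*(a*a+b*b);a,b=x/s,y/s
    R=np.array(P['R']);t=np.array(P['t']);c=-R.T@t;d=R.T@np.array([a,b,1.])
    return c+d*(z-c[2])/d[2]
def masks(im):
    h=cv2.cvtColor(im,cv2.COLOR_RGB2HSV)
    return dict(orange=cv2.inRange(h,(8,170,120),(18,255,255)),green=cv2.inRange(h,(65,100,30),(95,255,200)),
      red=cv2.inRange(h,(0,170,80),(4,255,255)),white=cv2.inRange(h,(0,0,120),(180,50,255)))
def blobs(m,amin=15):
    n,l,s,c=cv2.connectedComponentsWithStats(m)
    return [(s[i,4],c[i].round(1),s[i,:4],(l==i).astype(np.uint8)) for i in range(1,n) if s[i,4]>=amin]
E
python3 - <<'E'
from h import *
P=camera_params("top");im=cv2.cvtColor(cv2.imread("pics/b.png"),cv2.COLOR_BGR2RGB)
R=np.array(P['R']);print("cam",-R.T@np.array(P['t']))
M=masks(im)
for k,z in (('orange',.091),('green',.065),('white',.06),('red',.15)):
  for b in blobs(M[k]):
    if 220<b[1][0]<430 and 120<b[1][1]<280:
      c=cv2.findContours(b[3],0,2)[0][0]
      print(k,b[0],b[1],ray(P,b[1],z).round(4))
      bx=cv2.boxPoints(cv2.minAreaRect(c))
      print('  corners',[ray(P,p,z)[:2].round(3).tolist() for p in bx])
E
```

```text
cam [0.52076422 0.05841504 0.95438469]
orange 77 [350. 234.] [ 0.5012 -0.1948  0.091 ]
  corners [[0.518, -0.184], [0.521, -0.195], [0.485, -0.205], [0.482, -0.195]]
green 279 [344.9 233.4] [ 0.5023 -0.1897  0.065 ]
  corners [[0.521, -0.16], [0.537, -0.213], [0.481, -0.229], [0.465, -0.176]]
white 9205 [323.5 194.1] [ 0.6023 -0.1411  0.06  ]
  corners [[0.705, 0.013], [0.776, -0.224], [0.482, -0.298], [0.418, -0.068]]
white 393 [402.5 211.4] [ 0.5549 -0.3413  0.06  ]
  corners [[0.595, -0.314], [0.593, -0.392], [0.517, -0.386], [0.519, -0.309]]
red 95 [411.7 154.9] [ 0.6827 -0.3319  0.15  ]
  corners [[0.684, -0.315], [0.7, -0.333], [0.682, -0.349], [0.666, -0.331]]
```

```bash
python3 -m jog '[{"x":0.5,"y":0.86,"rz":-0.14,"jaw":-1},{"x":0.5,"y":0.86,"rz":-0.14,"jaw":-1},{"x":0.5,"y":0.86,"rz":-0.14,"jaw":-1},{"x":0.5,"y":0.86,"rz":-0.14,"jaw":-1},{"x":0.5,"y":0.86,"rz":-0.14,"jaw":-1},{"x":0.5,"y":0.86,"rz":-0.14,"jaw":-1},{"x":0.5,"y":0.86,"rz":-0.14,"jaw":-1},{"jaw":-1}]'
python3 - <<'E'
from h import *
P=camera_params("wrist");im=grab_frame("wrist")
o=get_obs();print(o['clock'],o['tcp_pos'],o['orientation'],o['grip_width'],o['contact_force'])
cv2.imwrite("pics/w1.png",cv2.cvtColor(im,cv2.COLOR_RGB2BGR))
R=np.array(P['R']);print("cam",-R.T@np.array(P['t']))
M=masks(im)
for k,z in (('orange',.091),('green',.065)):
  for b in blobs(M[k],100):
      c=cv2.findContours(b[3],0,2)[0][0]
      print(k,b[0],b[1],ray(P,b[1],z).round(4))
      print('  corners',[(p.round().tolist(),ray(P,p,z)[:2].round(4).tolist()) for p in cv2.boxPoints(cv2.minAreaRect(c))])
E
```

```text
validation failed for argument at $[0]...
```

The refused row left out some keys, so I'll give all of them.

```bash
cat > look.py <<'E'
import sys
from h import *
P=camera_params("wrist");im=grab_frame("wrist")
o=get_obs();print(o['clock'],o['tcp_pos'],o['orientation'],o['grip_width'],o['contact_force'])
cv2.imwrite(sys.argv[1],cv2.cvtColor(im,cv2.COLOR_RGB2BGR))
R=np.array(P['R']);print("cam",-R.T@np.array(P['t']))
M=masks(im)
for k,z in (('orange',.091),('green',.065),('red',.04)):
  for b in blobs(M[k],100):
      c=cv2.findContours(b[3],0,2)[0][0]
      print(k,b[0],b[1],ray(P,b[1],z).round(4))
      print('  corners',[(p.round().tolist(),ray(P,p,z)[:2].round(4).tolist()) for p in cv2.boxPoints(cv2.minAreaRect(c))])
E
python3 -m jog '[{"rx":0,"ry":0,"rz":-0.14,"x":0.5,"y":0.86,"z":0,"jaw":-1},{"rx":0,"ry":0,"rz":-0.14,"x":0.5,"y":0.86,"z":0,"jaw":-1},{"rx":0,"ry":0,"rz":-0.14,"x":0.5,"y":0.86,"z":0,"jaw":-1},{"rx":0,"ry":0,"rz":-0.14,"x":0.5,"y":0.86,"z":0,"jaw":-1},{"rx":0,"ry":0,"rz":-0.14,"x":0.5,"y":0.86,"z":0,"jaw":-1},{"rx":0,"ry":0,"rz":-0.14,"x":0.5,"y":0.86,"z":0,"jaw":-1},{"rx":0,"ry":0,"rz":-0.14,"x":0.5,"y":0.86,"z":0,"jaw":-1},{"rx":0,"ry":0,"rz":0,"x":0,"y":0,"z":0,"jaw":-1}]' && python3 look.py pics/w1.png
```

```text
clock: 1.1
tcp_pos: [0.5044, -0.2414, 0.2061]
orientation: [-3.107, -0.446, -0.002]
contact_force: [-0.4, -0.6, 0.0]
grip_width: 0.0004
gripper_force: 0.0
1.15 [ 0.50268712 -0.24481621  0.20600355] [-3.10971920e+00 -4.40163572e-01  3.04120762e-04] 7.189731611146698e-05 [-0.18807513 -1.10802284 -0.40750247]
cam [ 0.57259322 -0.22136004  0.37432452]
orange 603 [204.4 165.2] [ 0.4992 -0.1949  0.091 ]
  corners [([197.0, 144.0], [0.5157, -0.1842]), ([211.0, 144.0], [0.5192, -0.1959]), ([211.0, 187.0], [0.4813, -0.2055]), ([197.0, 187.0], [0.4777, -0.1933])]
green 1121 [ 91.8 156. ] [ 0.4706 -0.0856  0.065 ]
  corners [([65.0, 121.0], [0.4967, -0.056]), ([109.0, 116.0], [0.5129, -0.0953]), ([118.0, 193.0], [0.4405, -0.1161]), ([74.0, 198.0], [0.4226, -0.0743])]
green 2955 [208.9 157.7] [ 0.5009 -0.1949  0.065 ]
  corners [([177.0, 128.0], [0.5199, -0.1592]), ([239.0, 128.0], [0.5363, -0.2151]), ([239.0, 191.0], [0.4768, -0.2317]), ([177.0, 191.0], [0.4594, -0.1727])]
```

View pics/w1.png

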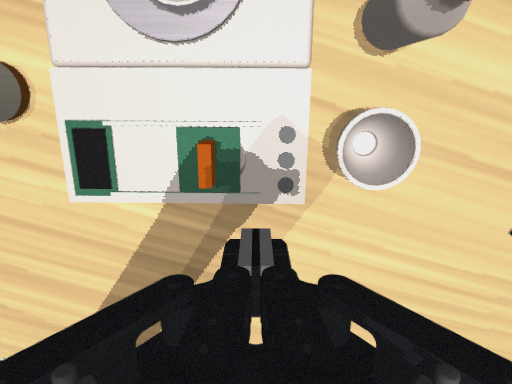

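The wrist view puts the tab at (204,165). A sliver of the well shows right of the shutter (about col 243), so it starts about 1 cm ajar. Tool yaw matches the balance (16°). I'll descend on the tab's -y side.

```bash
python3 -m jog '[{"rx":0,"ry":0,"rz":0,"x":0.16,"y":0.15,"z":-0.5,"jaw":-1},{"rx":0,"ry":0,"rz":0,"x":0,"y":0,"z":-0.9,"jaw":-1},{"rx":0,"ry":0,"rz":0,"x":0,"y":0,"z":-0.6,"jaw":-1},{"rx":0,"ry":0,"rz":0,"x":0,"y":0,"z":-0.18,"jaw":-1},{"rx":0,"ry":0,"rz":0,"x":0,"y":0,"z":0,"jaw":-1},{"rx":0,"ry":0,"rz":0,"x":0,"y":0,"z":0,"jaw":-1}]' && python3 look.py pics/w2.png
```

```text
clock: 1.9
tcp_pos: [0.5123, -0.2395, 0.0771]
orientation: [3.11, 0.431, 0.004]
contact_force: [0.5, -0.3, 0.5]
grip_width: 0.0001
gripper_force: 0.0
1.95 [ 0.51239499 -0.23930375  0.07717137] [3.11034404 0.43089281 0.00402519] -2.666889737923516e-05 [-0.22719951  0.19446302  0.1569166 ]
cam [ 0.58040057 -0.21947076  0.24538922]
orange 1643 [166.3 236.1] [ 0.4991 -0.1949  0.091 ]
  corners [([151.0, 202.0], [0.5153, -0.184]), ([175.0, 200.0], [0.5195, -0.1954]), ([181.0, 272.0], [0.4809, -0.2064]), ([157.0, 274.0], [0.4762, -0.1942])]
green 1263 [ 19.8 222.9] [ 0.4696 -0.1038  0.065 ]
  corners [([0.0, 270.0], [0.4334, -0.0938]), ([0.0, 161.0], [0.505, -0.0898]), ([37.0, 161.0], [0.5108, -0.1106]), ([37.0, 270.0], [0.4401, -0.1167])]
green 6957 [179.5 209.9] [ 0.5041 -0.1949  0.065 ]
  corners [([123.0, 167.0], [0.5207, -0.1586]), ([227.0, 165.0], [0.5378, -0.2149]), ([229.0, 266.0], [0.4763, -0.232]), ([125.0, 268.0], [0.4571, -0.1702])]
```

View pics/w2.png

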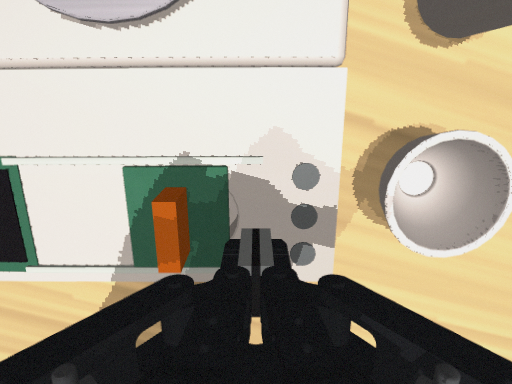

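The tab is at (170,236), level with the fingertip (256,232) and about 47 mm away along the slide. I'll push in modest steps and watch the force.

```bash
python3 -m jog '[{"rx":0,"ry":0,"rz":0,"x":-0.07,"y":0.24,"z":0,"jaw":-1},{"rx":0,"ry":0,"rz":0,"x":-0.05,"y":0.16,"z":0,"jaw":-1},{"rx":0,"ry":0,"rz":0,"x":-0.05,"y":0.16,"z":0,"jaw":-1},{"rx":0,"ry":0,"rz":0,"x":-0.05,"y":0.16,"z":0,"jaw":-1},{"rx":0,"ry":0,"rz":0,"x":-0.05,"y":0.16,"z":0,"jaw":-1},{"rx":0,"ry":0,"rz":0,"x":-0.04,"y":0.16,"z":0,"jaw":-1},{"rx":0,"ry":0,"rz":0,"x":0,"y":0,"z":0,"jaw":-1}]' && python3 look.py pics/w3.png | grep -A1 -E "orange|red|^[0-9]"
```

```text
clock: 2.82
tcp_pos: [0.4925, -0.1752, 0.0755]
orientation: [-3.111, -0.434, 0.0]
contact_force: [-0.4, -0.4, -0.2]
grip_width: -0.0001
gripper_force: 0.0
2.875 [ 0.4927158  -0.17590708  0.07554457] [3.11155066e+00 4.32691043e-01 1.13905756e-04] -0.00018304679755478843 [-0.42892964 -0.64972664 -0.01543537]
cam [ 0.56104854 -0.15531996  0.24360326]
orange 1787 [297.8 227.1] [ 0.5033 -0.1939  0.091 ]
  corners [([284.0, 186.0], [0.522, -0.1807]), ([310.0, 185.0], [0.526, -0.1929]), ([314.0, 270.0], [0.4821, -0.2095]), ([287.0, 271.0], [0.4777, -0.1963])]
```

View pics/w3.png

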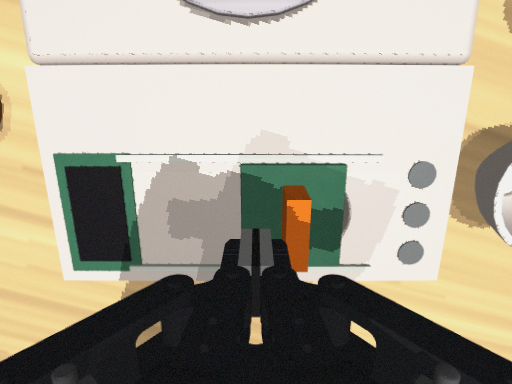

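The tab at (298,227) hasn't moved, yet the fingertip is now on its other side. I'll check the heights by triangulating the tab's top corners between the two views, and see where the TCP projects.

Run:
```python
from h import *
P=camera_params("wrist");R=np.array(P['R']);t=np.array(P['t'])
o=get_obs()
def proj(X,P=P):
    c=R@X+t;a=c[:2]/c[2];s=1+P['k1']*(a@a);return (a*s*[P['fx'],P['fy']]+[P['cx'],P['cy']]).round(1)
T=o['tcp_pos'];print(T,proj(T),'axis',R[2].round(3))
B=cv2.Rodrigues(np.array(o['orientation']))[0];print(B.round(3))
for dz in (0,.01,.02,.04):print(dz,proj(T-B[:,2]*dz))
# triangulate via column disparity: same orientation, cameras of w2 & w3
C3=-R.T@t;C2=np.array([.58040057,-.21947076,.24538922])
def d(uv):
    p=ray(P,uv,0.);v=p-C3;return v/np.linalg.norm(v)
import numpy as np
for n,u2,u3 in (('top far L',(152,204),(285,200)),('top near R',(181,271),(313,269)),('top near L',(158,271),(289,269)),('shutter TL',(123,167),(241,164)),('shutter TR',(227,165),(346,164))):
    A=np.c_[d(u2),-d(u3)];s=np.linalg.lstsq(A,C3-C2,rcond=None)[0]
    print(n,(C2+s[0]*d(u2)).round(4),(C3+s[1]*d(u3)).round(4))
```

```text
[ 0.4927158  -0.17590708  0.07554457] [256.4 224.6] axis [-0.271 -0.076 -0.96 ]
[[ 0.962  0.273  0.   ]
 [ 0.273 -0.962 -0.   ]
 [ 0.     0.    -1.   ]]
0 [256.4 224.6]
0.01 [256.4 232.1]
0.02 [256.4 240.4]
0.04 [256.6 260.5]
top far L [ 0.5141 -0.1845  0.0915] [ 0.5154 -0.1841  0.091 ]
top near R [ 0.4862 -0.2071  0.0995] [ 0.487  -0.2069  0.099 ]
top near L [ 0.4825 -0.1958  0.0988] [ 0.4833 -0.1955  0.0983]
shutter TL [ 0.5208 -0.1591  0.0671] [ 0.5216 -0.1589  0.0669]
shutter TR [ 0.5375 -0.215   0.066 ] [ 0.5374 -0.215   0.066 ]
```

Run:
```python
from h import *
im=cv2.imread("pics/w3.png")[150:290,200:400]
cv2.imwrite("pics/w3c.png",cv2.resize(im,(800,560),interpolation=cv2.INTER_CUBIC))
```

```text
(no output)
```

View pics/w3c.png

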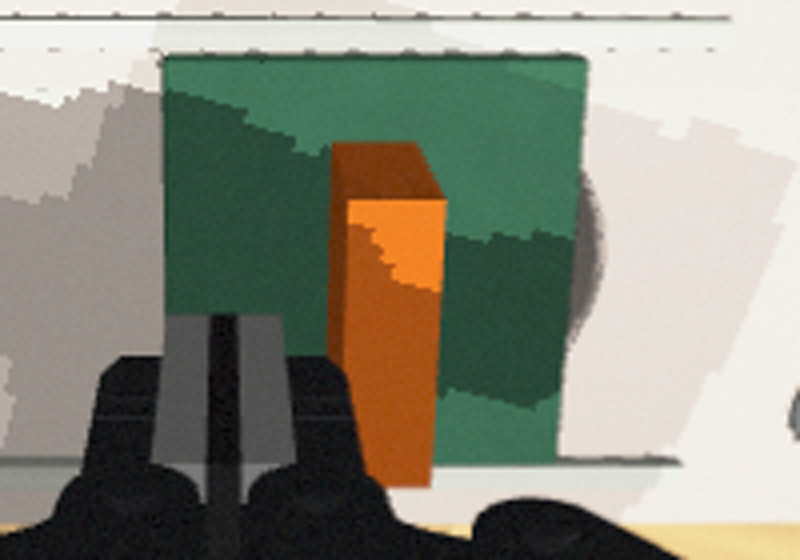

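The crop shows the tab standing untouched beside the fingers. One explanation is that the real tips are higher than the reported TCP. I'll check with the scene camera.

Run:
```python
from h import *
P=camera_params("scene");R=np.array(P['R']);t=np.array(P['t'])
im=grab_frame("scene");o=get_obs();T=o['tcp_pos']
def proj(X):
    c=R@X+t;a=c[:2]/c[2];s=1+P['k1']*(a@a);return (a*s*[P['fx'],P['fy']]+[P['cx'],P['cy']])
print('cam',-R.T@t)
u=proj(T);print(u);x0,y0=int(u[0])-50,int(u[1])-45
c=cv2.resize(im[y0:y0+75,x0:x0+100],(800,600),interpolation=cv2.INTER_CUBIC)
for X,col in ((T,(255,0,255)),(np.array([.4975,-.1955,.091]),(0,255,255)),(np.array([.4975,-.1955,.065]),(0,0,255))):
    p=((proj(X)-[x0,y0]+.5)*8).astype(int);print(p);cv2.drawMarker(c,tuple(int(v) for v in p),col,0,16,2)
cv2.imwrite("pics/s1.png",cv2.cvtColor(c,cv2.COLOR_RGB2BGR))
```

```text
cam [ 1.08656812 -0.05638736  0.83571306]
[163.35041784 165.1504112 ]
[406 365]
[334 359]
[354 407]
```

View pics/s1.png

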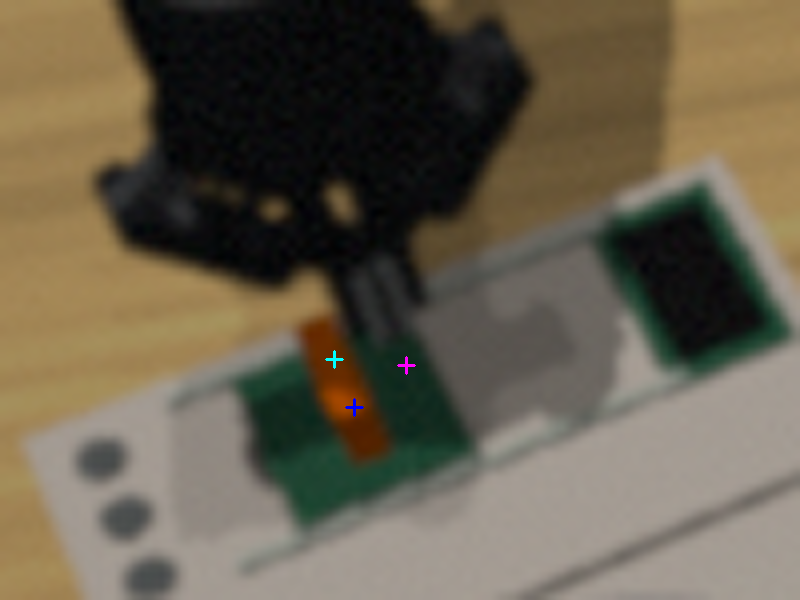

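The scene view shows the shut fingertips ending at about (388,342) in the crop, above and behind the TCP marker (406,365). I'll triangulate the visible tip edge between the two cameras.

Run:
```python
from h import *
def line(P,uv):
    a=ray(P,uv,0.);b=ray(P,uv,.1);return a,(b-a)/np.linalg.norm(b-a)
S=camera_params("scene");W=camera_params("wrist");T=get_obs()['tcp_pos']
c=np.array([.962,.273]);
for s in ((388,342),(380,342),(395,338)):
  for w in ((256,229),):
    a,d=line(S,(113+s[0]/8-.5,120+s[1]/8-.5));b,e=line(W,w)
    k=np.linalg.lstsq(np.c_[d,-e],b-a,rcond=None)[0];p,q=a+k[0]*d,b+k[1]*e
    r=(p+q)/2-T;print(((p+q)/2).round(4),'gap',np.linalg.norm(p-q).round(4),'rel ex,ey,z',r[:2]@c,r[:2]@[-.273,.962],r[2])
```

```text
[ 0.4995 -0.176   0.0972] gap 0.0036 rel ex,ey,z 0.006525492105013472 -0.0015516305672930249 0.021659424334870614
[ 0.5005 -0.1769  0.0993] gap 0.0059 rel ex,ey,z 0.007247242995652787 -0.0026883903619811847 0.023738192889485504
[ 0.5004 -0.1746  0.0996] gap 0.0013 rel ex,ey,z 0.007768155909414159 -0.0004101384022756416 0.02399532468979003
```

Tips are about 20 mm above the reported TCP (z≈0.097), so they passed just over the tab. I'll go back across and come down 20 mm lower, checking force.

```bash
python3 -m jog '[{"rx":0,"ry":0,"rz":0,"x":0,"y":0,"z":0.25,"jaw":-1},{"rx":0,"ry":0,"rz":0,"x":0.09,"y":-0.32,"z":0,"jaw":-1},{"rx":0,"ry":0,"rz":0,"x":0.09,"y":-0.32,"z":0,"jaw":-1},{"rx":0,"ry":0,"rz":0,"x":0.09,"y":-0.32,"z":0,"jaw":-1},{"rx":0,"ry":0,"rz":0,"x":0,"y":0,"z":-0.25,"jaw":-1},{"rx":0,"ry":0,"rz":0,"x":0,"y":0,"z":-0.15,"jaw":-1},{"rx":0,"ry":0,"rz":0,"x":0,"y":0,"z":-0.15,"jaw":-1},{"rx":0,"ry":0,"rz":0,"x":0,"y":0,"z":0,"jaw":-1}]'; python3 -m jog '[{"rx":0,"ry":0,"rz":0,"x":-0.05,"y":0.16,"z":0,"jaw":-1},{"rx":0,"ry":0,"rz":0,"x":-0.05,"y":0.16,"z":0,"jaw":-1},{"rx":0,"ry":0,"rz":0,"x":-0.04,"y":0.16,"z":0,"jaw":-1},{"rx":0,"ry":0,"rz":0,"x":-0.04,"y":0.16,"z":0,"jaw":-1},{"rx":0,"ry":0,"rz":0,"x":0,"y":0,"z":0,"jaw":-1}]';  python3 look.py pics/w4.png | grep -A1 -E "orange|red"
```

```text
clock: 3.92
tcp_pos: [0.5082, -0.2328, 0.0565]
orientation: [-3.11, -0.433, 0.003]
contact_force: [0.0, 0.1, -0.2]
grip_width: -0.0001
gripper_force: 0.0
clock: 4.55
tcp_pos: [0.498, -0.1942, 0.0577]
orientation: [-3.111, -0.434, -0.0]
contact_force: [0.7, 0.3, -0.8]
grip_width: -0.0001
gripper_force: 0.0
orange 1519 [211.5 242.2] [ 0.4977 -0.1731  0.091 ]
  corners [([198.0, 213.0], [0.5098, -0.164]), ([225.0, 211.0], [0.5138, -0.1753]), ([229.0, 280.0], [0.4808, -0.1857]), ([202.0, 282.0], [0.4764, -0.1737])]
--
red 587 [284.  211.4] [ 0.5037 -0.21    0.04  ]
  corners [([275.0, 231.0], [0.4899, -0.2086]), ([277.0, 191.0], [0.515, -0.2021]), ([296.0, 192.0], [0.5175, -0.2131]), ([294.0, 232.0], [0.4925, -0.22])]
```

Contact now: the tab moved 22 mm and the red key is appearing. I'll carry on toward the stop.

```bash
python3 -m jog '[{"rx":0,"ry":0,"rz":0,"x":-0.04,"y":0.13,"z":0,"jaw":-1},{"rx":0,"ry":0,"rz":0,"x":-0.03,"y":0.13,"z":0,"jaw":-1},{"rx":0,"ry":0,"rz":0,"x":-0.04,"y":0.13,"z":0,"jaw":-1},{"rx":0,"ry":0,"rz":0,"x":0,"y":0,"z":0,"jaw":-1}]';  python3 look.py pics/w5.png | grep -A1 -E "orange|red"
python3 -m jog '[{"rx":0,"ry":0,"rz":0,"x":-0.02,"y":0.05,"z":0,"jaw":-1},{"rx":0,"ry":0,"rz":0,"x":0,"y":0,"z":0,"jaw":-1}]'
```

```text
clock: 5.1
tcp_pos: [0.4913, -0.1709, 0.0575]
orientation: [-3.111, -0.434, 0.0]
contact_force: [0.9, -0.4, -0.3]
grip_width: 0.0001
gripper_force: 0.0
orange 1519 [212.  241.9] [ 0.4913 -0.1499  0.091 ]
  corners [([199.0, 213.0], [0.5033, -0.141]), ([226.0, 212.0], [0.5072, -0.1524]), ([229.0, 281.0], [0.4739, -0.1623]), ([202.0, 282.0], [0.4697, -0.1501])]
--
red 1353 [313.7 210.7] [ 0.5023 -0.2038  0.04  ]
  corners [([293.0, 190.0], [0.5114, -0.1877]), ([334.0, 190.0], [0.5181, -0.2112]), ([334.0, 231.0], [0.4931, -0.2202]), ([293.0, 231.0], [0.4862, -0.1958])]
clock: 5.4
tcp_pos: [0.4902, -0.1688, 0.0575]
orientation: [-3.112, -0.432, 0.0]
contact_force: [0.0, -0.3, 0.0]
grip_width: 0.0
gripper_force: 0.0
```

```bash
for i in 1; do python3 -m jog '[{"rx":0,"ry":0,"rz":0,"x":-0.02,"y":0.05,"z":0,"jaw":-1},{"rx":0,"ry":0,"rz":0,"x":0,"y":0,"z":0,"jaw":-1}]' | grep -E "tcp|contact"; done
python3 -m jog '[{"rx":0,"ry":0,"rz":0,"x":-0.01,"y":0.03,"z":0,"jaw":-1},{"rx":0,"ry":0,"rz":0,"x":0,"y":0,"z":0,"jaw":-1}]' | grep -E "tcp|contact"
python3 look.py pics/w6.png | grep -A1 -E "orange|red"
```

```text
tcp_pos: [0.4891, -0.1658, 0.0575]
contact_force: [0.3, -0.1, -0.0]
tcp_pos: [0.4885, -0.164, 0.0576]
contact_force: [0.5, -0.1, 0.7]
orange 1516 [213.1 240.2] [ 0.4895 -0.1434  0.091 ]
  corners [([200.0, 211.0], [0.5015, -0.1344]), ([227.0, 209.0], [0.5055, -0.1458]), ([231.0, 280.0], [0.4721, -0.1563]), ([204.0, 281.0], [0.4677, -0.1441])]
--
red 1341 [325.5 209.3] [ 0.5024 -0.2036  0.04  ]
  corners [([305.0, 189.0], [0.5112, -0.1876]), ([346.0, 189.0], [0.5178, -0.2111]), ([346.0, 229.0], [0.4936, -0.2201]), ([305.0, 229.0], [0.4867, -0.1957])]
```

```bash
python3 -m jog '[{"rx":0,"ry":0,"rz":0,"x":-0.01,"y":0.03,"z":0,"jaw":-1},{"rx":0,"ry":0,"rz":0,"x":0,"y":0,"z":0,"jaw":-1}]' | grep -E "tcp|contact"
python3 -m jog '[{"rx":0,"ry":0,"rz":0,"x":-0.01,"y":0.03,"z":0,"jaw":-1},{"rx":0,"ry":0,"rz":0,"x":0,"y":0,"z":0,"jaw":-1}]' | grep -E "tcp|contact"
python3 look.py pics/w7.png | grep -A1 -E "orange|red"
```

```text
tcp_pos: [0.4879, -0.1622, 0.0575]
contact_force: [0.7, -0.4, 0.1]
tcp_pos: [0.4877, -0.1614, 0.0576]
contact_force: [1.1, -4.3, -2.6]
orange 1481 [213.8 239.6] [ 0.4889 -0.141   0.091 ]
  corners [([201.0, 211.0], [0.5007, -0.1321]), ([228.0, 210.0], [0.5046, -0.1435]), ([231.0, 280.0], [0.471, -0.1537]), ([204.0, 281.0], [0.4668, -0.1415])]
--
red 1352 [329.9 209. ] [ 0.5023 -0.2036  0.04  ]
  corners [([301.0, 209.0], [0.4978, -0.1863]), ([329.0, 180.0], [0.5194, -0.197]), ([359.0, 210.0], [0.5068, -0.2204]), ([330.0, 238.0], [0.4842, -0.21])]
```

At the stop (reaction −4.3 N). The key is at (0.502,−0.204). Next: move back over the well and descend until contact.

```bash
python3 -m jog '[{"rx":0,"ry":0,"rz":0,"x":0.08,"y":-0.24,"z":0,"jaw":-1},{"rx":0,"ry":0,"rz":0,"x":0.09,"y":-0.24,"z":0,"jaw":-1},{"rx":0,"ry":0,"rz":0,"x":0.08,"y":-0.24,"z":0,"jaw":-1},{"rx":0,"ry":0,"rz":0,"x":0,"y":0,"z":0,"jaw":-1},{"rx":0,"ry":0,"rz":0,"x":0,"y":0,"z":0,"jaw":-1}]'|grep -E "tcp|contact"
python3 look.py pics/w8.png | grep -A1 -E "orange|red"
```

```text
tcp_pos: [0.502, -0.2034, 0.0573]
contact_force: [0.6, 0.5, -0.2]
orange 2116 [119.2 252.6] [ 0.4852 -0.1429  0.091 ]
  corners [([99.0, 207.0], [0.505, -0.1307]), ([126.0, 203.0], [0.5101, -0.1419]), ([139.0, 293.0], [0.4668, -0.1554]), ([112.0, 297.0], [0.4609, -0.1434])]
--
red 1215 [258.2 211.3] [ 0.5036 -0.2042  0.04  ]
  corners [([237.0, 227.0], [0.4901, -0.1945]), ([239.0, 191.0], [0.5129, -0.1897]), ([279.0, 193.0], [0.5181, -0.2131]), ([277.0, 229.0], [0.4954, -0.2187])]
```

View pics/w8.png

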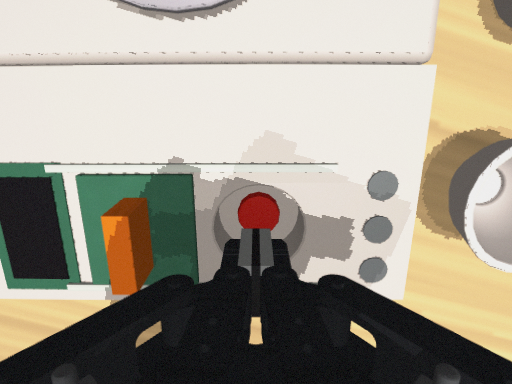

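The well is fully open, with the red key centred on the finger column (258,212). Descending.

```bash
python3 -m jog '[{"rx":0,"ry":0,"rz":0,"x":0,"y":0,"z":-0.2,"jaw":-1},{"rx":0,"ry":0,"rz":0,"x":0,"y":0,"z":-0.2,"jaw":-1},{"rx":0,"ry":0,"rz":0,"x":0,"y":0,"z":-0.1,"jaw":-1},{"rx":0,"ry":0,"rz":0,"x":0,"y":0,"z":0,"jaw":-1}]'|grep -E "tcp|contact"
python3 -m jog '[{"rx":0,"ry":0,"rz":0,"x":0,"y":0,"z":-0.07,"jaw":-1},{"rx":0,"ry":0,"rz":0,"x":0,"y":0,"z":0,"jaw":-1}]'|grep -E "tcp|contact"
```

```text
tcp_pos: [0.5017, -0.2035, 0.0267]
contact_force: [0.6, -0.4, 0.4]
tcp_pos: [0.5022, -0.2038, 0.0232]
contact_force: [-0.0, -1.0, -0.1]
```

```bash
python3 -m jog '[{"rx":0,"ry":0,"rz":0,"x":0,"y":0,"z":-0.05,"jaw":-1},{"rx":0,"ry":0,"rz":0,"x":0,"y":0,"z":0,"jaw":-1}]'|grep -E "tcp|contact"
python3 -m jog '[{"rx":0,"ry":0,"rz":0,"x":0,"y":0,"z":-0.04,"jaw":-1},{"rx":0,"ry":0,"rz":0,"x":0,"y":0,"z":0,"jaw":-1}]'|grep -E "tcp|contact"
```

```text
tcp_pos: [0.5022, -0.2037, 0.0202]
contact_force: [0.6, 0.7, -0.0]
tcp_pos: [0.5021, -0.2037, 0.0177]
contact_force: [0.7, 0.1, -0.5]
```

```bash
python3 -m jog '[{"rx":0,"ry":0,"rz":0,"x":0,"y":0,"z":-0.03,"jaw":-1},{"rx":0,"ry":0,"rz":0,"x":0,"y":0,"z":0,"jaw":-1}]'|grep -E "tcp|contact"
python3 -m jog '[{"rx":0,"ry":0,"rz":0,"x":0,"y":0,"z":-0.03,"jaw":-1},{"rx":0,"ry":0,"rz":0,"x":0,"y":0,"z":0,"jaw":-1}]'|grep -E "tcp|contact"
```

```text
tcp_pos: [0.5021, -0.2038, 0.016]
contact_force: [-0.8, 1.0, -0.4]
tcp_pos: [0.5024, -0.2038, 0.0143]
contact_force: [-0.0, -0.1, 1.4]
```

Contact at about 0.0145 reported. The full stroke should end near 0.0095.

```bash
python3 -m jog '[{"rx":0,"ry":0,"rz":0,"x":0,"y":0,"z":-0.05,"jaw":-1},{"rx":0,"ry":0,"rz":0,"x":0,"y":0,"z":0,"jaw":-1}]'|grep -E "tcp|contact"
python3 -m jog '[{"rx":0,"ry":0,"rz":0,"x":0,"y":0,"z":-0.03,"jaw":-1},{"rx":0,"ry":0,"rz":0,"x":0,"y":0,"z":0,"jaw":-1}]'|grep -E "tcp|contact"
```

```text
tcp_pos: [0.5025, -0.2038, 0.0113]
contact_force: [-0.8, 0.7, 3.8]
tcp_pos: [0.5024, -0.2038, 0.01]
contact_force: [-1.6, 0.6, 8.6]
```

8.6 N exceeds the 4 N full stroke, so the key is bottomed. I'll hold and then lift out.

```bash
python3 -m jog '[{"rx":0,"ry":0,"rz":0,"x":0,"y":0,"z":0,"jaw":-1},{"rx":0,"ry":0,"rz":0,"x":0,"y":0,"z":0,"jaw":-1},{"rx":0,"ry":0,"rz":0,"x":0,"y":0,"z":0,"jaw":-1}]'|grep -E "clock|tcp|contact"
python3 -m jog '[{"rx":0,"ry":0,"rz":0,"x":0,"y":0,"z":0.2,"jaw":-1},{"rx":0,"ry":0,"rz":0,"x":0,"y":0,"z":0.8,"jaw":-1},{"rx":0,"ry":0,"rz":0,"x":0,"y":0,"z":0.6,"jaw":-1},{"rx":0,"ry":0,"rz":0,"x":0,"y":0,"z":0,"jaw":-1}]'|grep -E "clock|tcp|contact"
```

```text
clock: 9.8
tcp_pos: [0.5025, -0.2039, 0.01]
contact_force: [-1.4, 1.3, 8.6]
clock: 10.3
tcp_pos: [0.5042, -0.2044, 0.1086]
contact_force: [-0.6, -0.3, -0.5]
```

```bash
python3 - <<'E'
from h import *
P=camera_params("top");im=cv2.imread("pics/b.png");h=cv2.cvtColor(im,cv2.COLOR_BGR2HSV)
for b in blobs(cv2.inRange(h,(105,150,60),(130,255,255)),20):
    if b[1][0]<300: print(b[0],b[1],ray(P,b[1],.13))
E
python3 look.py pics/w9.png | grep -A1 -E "orange|red"
```

```text
109 [249.2 237.8] [0.4979727 0.0505363 0.13     ]
orange 1289 [150.5 215.9] [ 0.4851 -0.1429  0.091 ]
  corners [([137.0, 178.0], [0.5063, -0.1307]), ([158.0, 177.0], [0.5107, -0.1426]), ([163.0, 248.0], [0.4661, -0.1547]), ([142.0, 249.0], [0.4614, -0.1421])]
--
red 856 [255.2 191.8] [ 0.5022 -0.2044  0.04  ]
  corners [([239.0, 175.0], [0.5115, -0.1892]), ([271.0, 175.0], [0.518, -0.2122]), ([271.0, 208.0], [0.493, -0.2197]), ([239.0, 208.0], [0.4863, -0.196])]
```

The balance is unmoved and the amber bottle is far away (y≈0.05). Crossing to the tab's +y side and descending.

```bash
python3 -m jog '[{"rx":0,"ry":0,"rz":0,"x":-0.15,"y":0.54,"z":0,"jaw":-1},{"rx":0,"ry":0,"rz":0,"x":-0.15,"y":0.54,"z":0,"jaw":-1},{"rx":0,"ry":0,"rz":0,"x":-0.16,"y":0.54,"z":0,"jaw":-1},{"rx":0,"ry":0,"rz":0,"x":0,"y":0,"z":0,"jaw":-1},{"rx":0,"ry":0,"rz":0,"x":0,"y":0,"z":-0.4,"jaw":-1},{"rx":0,"ry":0,"rz":0,"x":0,"y":0,"z":-0.3,"jaw":-1},{"rx":0,"ry":0,"rz":0,"x":0,"y":0,"z":-0.15,"jaw":-1},{"rx":0,"ry":0,"rz":0,"x":0,"y":0,"z":0,"jaw":-1}]'|grep -E "tcp|contact"
python3 -m jog '[{"rx":0,"ry":0,"rz":0,"x":0.05,"y":-0.16,"z":0,"jaw":-1},{"rx":0,"ry":0,"rz":0,"x":0.05,"y":-0.16,"z":0,"jaw":-1},{"rx":0,"ry":0,"rz":0,"x":0.04,"y":-0.16,"z":0,"jaw":-1},{"rx":0,"ry":0,"rz":0,"x":0.05,"y":-0.16,"z":0,"jaw":-1},{"rx":0,"ry":0,"rz":0,"x":0.04,"y":-0.16,"z":0,"jaw":-1},{"rx":0,"ry":0,"rz":0,"x":0,"y":0,"z":0,"jaw":-1}]'|grep -E "tcp|contact"
python3 look.py pics/w10.png | grep -A1 -E "orange|red"
```

```text
tcp_pos: [0.474, -0.1069, 0.0537]
contact_force: [-0.5, 0.6, -0.2]
tcp_pos: [0.4884, -0.1558, 0.0545]
contact_force: [-0.0, -0.2, -1.3]
orange 1918 [301.9 239.5] [ 0.5019 -0.1727  0.091 ]
  corners [([285.0, 200.0], [0.5175, -0.1601]), ([315.0, 198.0], [0.5217, -0.172]), ([320.0, 282.0], [0.4841, -0.1873]), ([290.0, 283.0], [0.4794, -0.1744])]
--
red 176 [355.9 216.2] [ 0.5039 -0.2134  0.04  ]
  corners [([351.0, 231.0], [0.4941, -0.214]), ([354.0, 201.0], [0.5127, -0.209]), ([362.0, 202.0], [0.5135, -0.2138]), ([359.0, 232.0], [0.495, -0.219])]
```

```bash
python3 -m jog '[{"rx":0,"ry":0,"rz":0,"x":0.04,"y":-0.13,"z":0,"jaw":-1},{"rx":0,"ry":0,"rz":0,"x":0.04,"y":-0.13,"z":0,"jaw":-1},{"rx":0,"ry":0,"rz":0,"x":0.03,"y":-0.13,"z":0,"jaw":-1},{"rx":0,"ry":0,"rz":0,"x":0,"y":0,"z":0,"jaw":-1}]'|grep -E "tcp|contact"
python3 -m jog '[{"rx":0,"ry":0,"rz":0,"x":0.01,"y":-0.04,"z":0,"jaw":-1},{"rx":0,"ry":0,"rz":0,"x":0,"y":0,"z":0,"jaw":-1}]'|grep -E "tcp|contact"
```

```text
tcp_pos: [0.4954, -0.1791, 0.0545]
contact_force: [0.2, -0.1, -0.4]
tcp_pos: [0.4959, -0.1804, 0.0546]
contact_force: [-0.3, 0.1, -0.9]
```

```bash
python3 -m jog '[{"rx":0,"ry":0,"rz":0,"x":0.01,"y":-0.03,"z":0,"jaw":-1},{"rx":0,"ry":0,"rz":0,"x":0,"y":0,"z":0,"jaw":-1}]'|grep -E "tcp|contact"
python3 -m jog '[{"rx":0,"ry":0,"rz":0,"x":0.01,"y":-0.03,"z":0,"jaw":-1},{"rx":0,"ry":0,"rz":0,"x":0,"y":0,"z":0,"jaw":-1}]'|grep -E "tcp|contact"
```

```text
tcp_pos: [0.4964, -0.1821, 0.0546]
contact_force: [0.0, 1.1, 0.5]
tcp_pos: [0.497, -0.1841, 0.0546]
contact_force: [0.2, 1.2, 1.3]
```

```bash
python3 -m jog '[{"rx":0,"ry":0,"rz":0,"x":0.01,"y":-0.02,"z":0,"jaw":-1},{"rx":0,"ry":0,"rz":0,"x":0,"y":0,"z":0,"jaw":-1}]'|grep -E "tcp|contact"
python3 -m jog '[{"rx":0,"ry":0,"rz":0,"x":0,"y":-0.02,"z":0,"jaw":-1},{"rx":0,"ry":0,"rz":0,"x":0,"y":0,"z":0,"jaw":-1}]'|grep -E "tcp|contact"
```

```text
tcp_pos: [0.4974, -0.1853, 0.0545]
contact_force: [-0.2, 0.9, -0.1]
tcp_pos: [0.4976, -0.1862, 0.0545]
contact_force: [0.9, 1.8, 0.2]
```

```bash
python3 -m jog '[{"rx":0,"ry":0,"rz":0,"x":0,"y":-0.02,"z":0,"jaw":-1},{"rx":0,"ry":0,"rz":0,"x":0,"y":0,"z":0,"jaw":-1}]'|grep -E "tcp|contact"
python3 look.py pics/w11.png | grep -A1 -E "orange|red"
```

```text
tcp_pos: [0.4976, -0.1866, 0.0545]
contact_force: [0.2, 4.6, 1.7]
orange 1416 [300.2 245.7] [ 0.5081 -0.2038  0.091 ]
  corners [([283.0, 281.0], [0.489, -0.2017]), ([286.0, 218.0], [0.5191, -0.1938]), ([314.0, 219.0], [0.5217, -0.2054]), ([311.0, 282.0], [0.4918, -0.2141])]
```

At the shut stop (4.6 N). I'll retreat sideways and up, then check.

```bash
python3 -m jog '[{"rx":0,"ry":0,"rz":0,"x":-0.07,"y":0.24,"z":0,"jaw":-1},{"rx":0,"ry":0,"rz":0,"x":-0.04,"y":0.12,"z":0,"jaw":-1},{"rx":0,"ry":0,"rz":0,"x":0,"y":0,"z":0.6,"jaw":-1},{"rx":0,"ry":0,"rz":0,"x":0,"y":0,"z":0.9,"jaw":-1},{"rx":0,"ry":0,"rz":0,"x":0,"y":0,"z":0.5,"jaw":-1},{"rx":0,"ry":0,"rz":0,"x":0,"y":0,"z":0,"jaw":-1},{"rx":0,"ry":0,"rz":0,"x":0,"y":0,"z":0,"jaw":-1}]'|grep -E "clock|tcp|contact"
python3 look.py pics/w12.png
```

```text
clock: 15.08
tcp_pos: [0.4901, -0.1659, 0.1738]
contact_force: [-1.1, 0.2, 0.1]
15.125 [ 0.48987055 -0.16575442  0.17335001] [-3.11126659e+00 -4.31773783e-01  3.10337182e-03] 0.00014200568129742495 [-0.43802161 -0.15820689 -0.82071383]
cam [ 0.55876974 -0.14601767  0.34182508]
orange 732 [10.2 91.9] [0.5086 0.0306 0.091 ]
  corners [([0.0, 112.0], [0.4915, 0.0372]), ([0.0, 68.0], [0.5238, 0.0394]), ([26.0, 68.0], [0.5289, 0.0205]), ([26.0, 112.0], [0.4969, 0.0176])]
orange 755 [306.8 182.6] [ 0.502  -0.2045  0.091 ]
  corners [([297.0, 207.0], [0.4803, -0.2034]), ([300.0, 158.0], [0.5198, -0.1931]), ([316.0, 159.0], [0.5224, -0.2052]), ([313.0, 208.0], [0.4831, -0.2161])]
green 1304 [160.9 171.8] [ 0.4707 -0.085   0.065 ]
  corners [([133.0, 134.0], [0.4966, -0.0556]), ([183.0, 131.0], [0.5104, -0.0958]), ([187.0, 213.0], [0.4399, -0.1155]), ([138.0, 215.0], [0.4247, -0.0723])]
green 3569 [301.2 172.2] [ 0.5037 -0.2029  0.065 ]
  corners [([269.0, 140.0], [0.523, -0.1679]), ([337.0, 140.0], [0.5388, -0.2234]), ([337.0, 209.0], [0.48, -0.2446]), ([269.0, 209.0], [0.4633, -0.1855])]
```

View pics/w12.png

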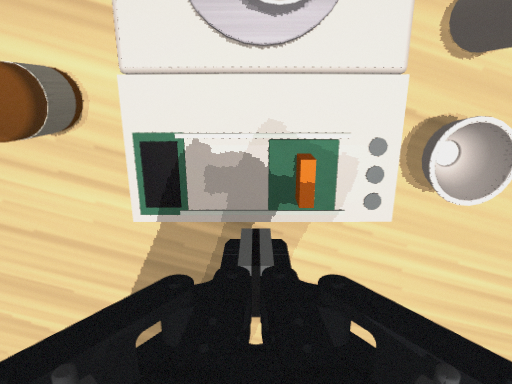

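The final view shows the shutter at (302,172) fully covering the well, its centre matching the key position. The dish, mortar and bottles are where they were, and the display (161,172) has not moved.

```bash
python3 -c "
from bench import r
print(r.hand_in())"
```

```text
the job is handed in; nothing more can be done
None
```

I pushed the shutter open to its stop, pressed the red key to about 8.6 N for roughly half a second, and pushed the shutter back to its shut stop; the job was handed in at about 15 s, with the balance and everything around it seen in place.

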